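Pull out the microscope-slide tray with a hook

TASK

Pick up the hand hook from its mat, lower its bent tip into the finger hole of the tray that holds the flat glass microscope slides, and pull that tray all the way out to its stop. Then unhook and set the hook back upright on its mat, leaving the tray out. Leave the tray of vials as it is and the purple tub where it stands.

Things in the scene. Friction and masses are not known exactly. Their poses are not given: they have to be found in the camera images.
- hook: Hand hook: upright black block handle 80 (x) x 24 (y) x 40 (z) mm; from its +x end, 32 mm up, an 8 mm steel rod runs level to 95 mm from the handle's centre, then bends straight down to end 4 mm above the handle's underside level. Origin: centre of the underside; +x to the bent end, z up. It stands by itself, tip down, on the mat. 0.12 kg. Grip it across the 24 mm, mid-handle.
- hook_tip (a point): Lower end of the hook's bent-down rod (8 mm thick, round end): 95 mm along the hook's +x from its origin, 4 mm above the underside. The bent part reaches 24 mm below the level rod's lower side. Axes as the hook's.
- slides_hole (a point): Centre of the vertical 30 mm through hole, at the top face (45 mm over the bench) of the 52 mm wide, 6 mm thick tongue of the slide tray (black, five flat glass slides). Open space below. Tongue ends 30 mm before it; the low grey housing, 95 mm high, clear cover, begins 30 mm behind it with the tray home. The tray slides out along this point's -x (towards the robot), the point with it.
- slides_tray (a joint): How far the slide tray is out, m: 0 home, 0.08 at its hard stop. About 1.5 N of friction; it stays where it is left and may start up to 12 mm out.
- vials_hole (a point): The same point on the other, wrong tray: alike in housing, tongue and hole, but holding fifteen small upright amber vials with white caps. The two housings stand side by side, either way round.
- mat: Flat pale-green mat fixed to the bench, 220 (x) x 130 (y) x 3 (z) mm, where the hook stands at the start; origin at the centre of its underside.
- tub: Purple open plastic tub, 110 mm across, 100 mm high, loose, on the other side of the bench from the mat, well clear of it; origin at the centre of its underside. Not part of the work.

How it is judged:
By the outcome, as a careful person would: the job done as asked, in the order asked, and still so for the second after the job is handed in, with the robot touching nothing.
It also fails if it takes over 54 s, if anything falls off the work surface, if the arm or the gripper's body presses on something with over 40 N, if the wrist force passes 120 N, or if a joint passes its speed limit or range.

ROBOT

A 7-joint arm with a two-finger parallel gripper is mounted at the origin on the work surface. World frame = base frame: x ahead of the robot, y to its left, z up, the work surface at z = 0. Lengths are in m, angles in rad, forces in N, time in s.
With the tool pointing down it reaches from about 0.4 to 0.85 m from the base axis. Payload 10.4 kg.
Tool frame: the origin (TCP) lies midway between the tips of the shut fingers; the grasp point (between the pads) lies 19 mm behind it (r.grasp_offset is the distance from the TCP to the grasp point, in m); x points along the fingers, y is the direction in which the jaws open and shut, and the axes are right-handed (so a half turn about x gives the same grasp; the last joint's range is limited). The gripper opens to 87 mm and grips with 3 to 60 N. Pads are 19 mm wide; open, the fingers measure 117 mm over their backs; the gripper's body (75 mm by 190 mm) begins 51 mm behind the grasp point.
Start: joints at [-1.217, 0.332, -0.065, 1.46, 0.022, 1.35, -0.088], TCP at [0.23, 0.581, 0.223] pointing down, gripper open.
Joint ranges: [-2.6, 2.6], [-0.5, 2.12], [-1.47, 1.34], [0.16, 2.42], [-1.27, 4.41], [0.06, 2.06], [-2.6, 2.6]. Speed limits (rad/s): [2.22, 2.22, 2.79, 2.79, 3.14, 3.14, 3.14].

INTERFACE

Orientations are given as a unit quaternion [x, y, z, w].
In Python, from bench import r, vision, close_job gives the robot as it stands. The module is installed in compiled form; this text tells all that it offers.
- The arm moves only by the shell command python3 -m pendant 'ROWS' [OPENING] [FORCE]. ROWS is text: rows parted by semicolons, each of 6 numbers parted by spaces: the shift along the tool's x, y, z in units of 0.25 m (1.0 is 0.25 m), then the turn, a rotation vector about the tool's x, y, z in units of 1.5 rad (1.0 is 1.5 rad). A call has 1 to 8 rows; each row is the pose to reach, as a shift and turn from the pose commanded when the call began, along the tool's axes at that moment; what a row does not reach only later rows make up. A row lasts 1/10 s, in which the tool goes at most 50 mm and 8.59 degrees, less where a joint would pass 70% of its speed; a pose out of reach is approached as far as the arm can. A call with a number of a shift or a turn outside -1 to 1 is refused whole. A call with a gripper value outside its range is refused whole. OPENING is the gripper command: -1 is shut, 1 is fully open, values between are in proportion, set as the call begins (- or left out, the last holds). The fingers move at their own pace and stop on an object; FORCE is the grip in N (left out, the last holds). Time passes only in rows, so rows that repeat a pose let the fingers close. It gives the time, the measured TCP pose, the force and the opening at its end, in the units of the state.
- r.read_state(): the state, without advancing time (a new reading comes with each control period).
- vision.camera(name): name is "side" or "top"; returns (picture, depth): 384x512x3 uint8, blue, green, red; 384x512 float32, m along the optical axis (not along the pixel's ray), 0 where there is no reading.
- vision.get_calibration(name): a dict with "camera_matrix" (3x3 intrinsics, pixels), "rvec" (rotation vector, rad) and "tvec" (3), from world to camera coordinates, as OpenCV has them. Camera axes: x right, y down, z forward; pixel columns grow to the right and rows downward; lengths in m; the calibration is good to about 2 mm. A picture is of the moment at which its call begins. get_calibration takes no time and is no camera call.
- close_job(): hands the job in, once; it reports no verdict.
The state is a dict: "time": time; "joint_positions": joint angles; "joint_vel": joint speeds; "joint_torque": joint torques, N m; "ee_pos": TCP position; "eef_rot": TCP orientation; "ft_force": force on the tool from outside, world axes, zero at the start; "torque": the same for the moment, N m; "width": finger opening in m.
Only numpy, scipy, OpenCV 4.12 (cv2) and the standard library are available. Lean on these libraries where they do the work, as an engineer would, in place of code of your own. Each camera call takes 0.05 s, during which the arm holds its last target. There are 200 camera calls.

## Working session

There is one attempt and no reset: what is moved stays moved. The work goes in short steps, Python scripts to look and compute and a shell command to move; the robot and the scene stay as the last step left them, time stands still between calls to the robot, and variables do not carry over. Pictures are saved under pics/ and viewed, about 8 in all and at most 12, crops included, and the job is handed in when it is done.

```bash
mkdir -p pics
cat > h.py <<'E'
import numpy as np, cv2
from bench import r, vision
from scipy.spatial.transform import Rotation as R
def cal(n):
    c=vision.get_calibration(n); return np.array(c["camera_matrix"]),cv2.Rodrigues(np.array(c["rvec"],float))[0],np.array(c["tvec"],float).ravel()
def cloud(n,d):
    K,Rm,t=cal(n); v,u=np.mgrid[:d.shape[0],:d.shape[1]]
    p=np.stack([(u-K[0,2])/K[0,0]*d,(v-K[1,2])/K[1,1]*d,d],-1)
    return (p-t)@Rm
def ray(n,u,v,z):
    K,Rm,t=cal(n); o=-Rm.T@t; w=Rm.T@np.array([(u-K[0,2])/K[0,0],(v-K[1,2])/K[1,1],1]); return o+w*(z-o[2])/w[2]
def shot(n,name):
    im,d=vision.camera(n); cv2.imwrite(f"pics/{name}.png",im); np.save(f"pics/{name}.npy",d); return im,d
def to_tool(dw):
    s=r.read_state(); return R.from_quat(s["eef_rot"]).inv().apply(dw)/0.25
E
python3 - <<'E'
from h import *
for n in("top","side"):
    im,d=shot(n,n+"0"); K,Rm,t=cal(n); print(n,(-Rm.T@t).round(3),K[0,0], Rm[2].round(2))
s=r.read_state(); print({k:np.round(v,3) for k,v in s.items()}); print(R.from_quat(s["eef_rot"]).as_matrix().round(3))
a=cv2.imread("pics/top0.png");b=cv2.imread("pics/side0.png")
E
```

```text
top [0.348 0.    1.237] 431.04257028327874 [ 0.23  0.01 -0.97]
side [ 0.549 -0.89   0.889] 416.95106210019736 [ 0.05  0.73 -0.68]
{'time': np.float64(0.1), 'joint_positions': array([-1.217,  0.333, -0.065,  1.461,  0.022,  1.35 , -0.088]), 'joint_vel': array([-0.   , -0.001, -0.001, -0.002, -0.001, -0.   , -0.002]), 'joint_torque': array([ 1.0000e-03, -6.2455e+01,  2.4000e-02, -3.9071e+01, -6.2000e-02,
        3.7000e-02,  0.0000e+00]), 'ee_pos': array([0.23 , 0.581, 0.222]), 'eef_rot': array([ 0.132,  0.695, -0.133,  0.695]), 'ft_force': array([-0.328,  0.059, -0.039]), 'torque': array([ 0.052,  0.074, -0.002]), 'width': np.float64(0.087)}
[[-0.     0.368  0.93 ]
 [-0.001  0.93  -0.368]
 [-1.    -0.001  0.   ]]
```

View pics/top0.png

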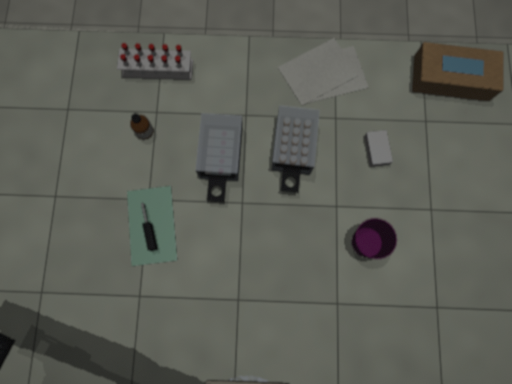

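View pics/side0.png

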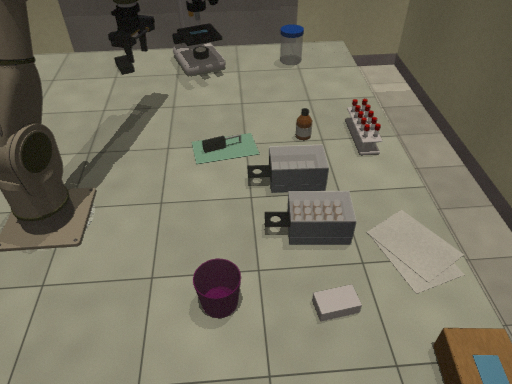

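The slide tray is the left one (+y): its hole is near pixel (216,190) in top. The vial tray's hole is near (290,183). The hook stands on the mat with its handle near (150,236) and its rod pointing up to (145,207). The tub is at (374,240).

Run:
```python
from h import *
im=cv2.imread("pics/top0.png"); d=np.load("pics/top0.npy"); P=cloud("top",d)
g=im.max(2)
def comp(mask,u0,v0,u1,v1):
    m=np.zeros_like(g); m[v0:v1,u0:u1]=mask[v0:v1,u0:u1]; 
    n,l,s,c=cv2.connectedComponentsWithStats(m); i=1+np.argmax(s[1:,4]); return (l==i).astype(np.uint8)
h=comp((g<45).astype(np.uint8),130,200,172,260)
ct=max(cv2.findContours(h,0,1)[0],key=len); rc=cv2.minAreaRect(ct); print("handle",rc)
pts=P[h>0]; print("z handle",np.percentile(pts[:,2],[10,50,90]))
for p in cv2.boxPoints(rc): print(ray("top",*p,0.043).round(4))
print("c",ray("top",*rc[0],0.043).round(4))
for nm,(u0,v0,u1,v1) in dict(slides=(200,172,234,206),vials=(274,162,306,196)).items():
    m=comp((g<60).astype(np.uint8),u0,v0,u1,v1)
    cs,hi=cv2.findContours(m,cv2.RETR_CCOMP,cv2.CHAIN_APPROX_NONE)
    for c,q in zip(cs,hi[0]):
        if len(c)>8:
            rr=cv2.minAreaRect(c); print(nm,"hole" if q[3]>=0 else "out",rr,ray("top",*rr[0],.045).round(4))
            if q[3]<0: print([ray("top",*p,.045).round(3).tolist() for p in cv2.boxPoints(rr)], "z",np.median(P[m>0][:,2]))
hsv=cv2.cvtColor(im,cv2.COLOR_BGR2HSV)
m=comp(((hsv[...,0]>55)&(hsv[...,0]<85)&(hsv[...,1]>60)).astype(np.uint8),110,170,190,275)
rr=cv2.minAreaRect(max(cv2.findContours(m,0,1)[0],key=len)); print("mat",[ray("top",*p,.003).round(3).tolist() for p in cv2.boxPoints(rr)],ray("top",*rr[0],.003))
a=cv2.resize(im[100:275,110:330],None,fx=3.4,fy=3.4,interpolation=cv2.INTER_CUBIC); a=cv2.convertScaleAbs(a,alpha=1.6,beta=15); cv2.imwrite("pics/c1.png",a)
```

```text
handle ((149.65882873535156, 235.96469116210938), (28.417892456054688, 9.11108112335205), 77.47119140625)
z handle [0.03056921 0.04234461 0.04556594]
[0.5214 0.3109 0.043 ]
[0.5279 0.2865 0.043 ]
[0.4515 0.2626 0.043 ]
[0.4452 0.2866 0.043 ]
c [0.4862 0.2866 0.043 ]
slides out ((216.06919860839844, 187.63218688964844), (33.27348327636719, 30.497608184814453), 2.12109637260437) [0.6302 0.1096 0.045 ]
[[0.586, 0.156, 0.045], [0.675, 0.158, 0.045], [0.675, 0.063, 0.045], [0.586, 0.062, 0.045]] z 0.045908075339947146
slides hole ((216.5, 191.99998474121094), (9.192387580871582, 9.192388534545898), 45.0) [0.6175 0.1077 0.045 ]
vials out ((289.5, 178.5), (31.0, 31.0), 90.0) [ 0.6646 -0.0986  0.045 ]
[[0.709, -0.053, 0.045], [0.712, -0.142, 0.045], [0.621, -0.143, 0.045], [0.618, -0.055, 0.045]] z 0.045433873076474826
vials hole ((289.25, 182.74998474121094), (9.899494171142578, 7.77817440032959), 45.0) [ 0.6521 -0.0981  0.045 ]
mat [[0.485, 0.283, 0.003], [0.485, 0.283, 0.003], [0.485, 0.283, 0.003], [0.485, 0.283, 0.003]] [0.48547155 0.28318697 0.003     ]
```

View pics/c1.png

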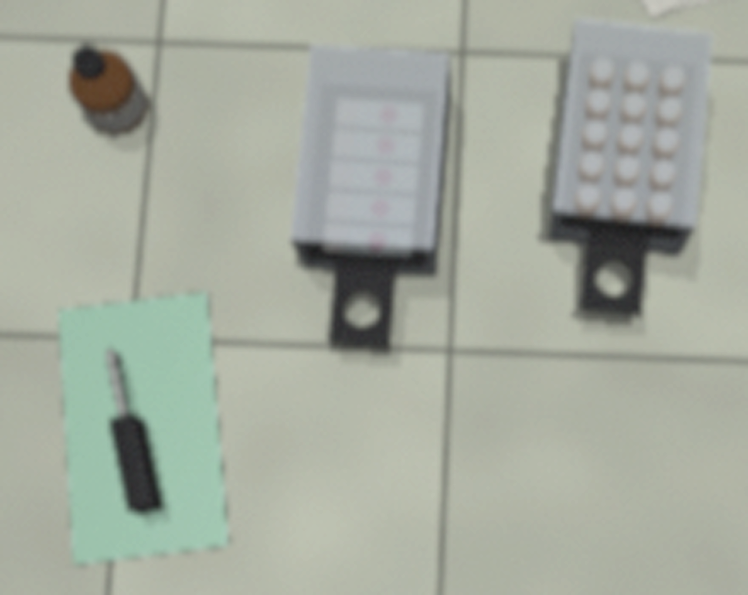

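Run:
```python
from h import *
c=lambda x,y,z:ray("top",110+x/3.4-.35,100+y/3.4-.35,z)
for n,p in dict(tongueL=[(337,265),(330,347)],tongueR=[(393,265),(388,349)]).items():
    a,b=[c(*q,.045) for q in p]; print(n,a.round(4),b.round(4),"yaw",np.degrees(np.arctan2(*(a-b)[1::-1])))
a,b=c(314,48,.095),c(450,56,.095); e,f=c(295,240,.095),c(433,250,.095)
print("housing tops",a,b,e,f,[np.degrees(np.arctan2(*(q)[1::-1])).round(1) for q in(a-e,b-f)],np.degrees(np.arctan2(*(a-b)[1::-1]))-90,np.degrees(np.arctan2(*(e-f)[1::-1]))-90)
print("hole",c(363,310,.045), "tip",c(113,350,.043))
hc=np.array([.486,.2866,.13]); s=r.read_state(); print("move",to_tool(hc-s["ee_pos"]))
```

```text
tongueL [0.659  0.1321 0.045 ] [0.5885 0.1338 0.045 ] yaw -1.3629314467528957
tongueR [0.6607 0.0851 0.045 ] [0.5885 0.0856 0.045 ] yaw -0.4374191374917168
housing tops [0.83240843 0.15682253 0.095     ] [0.82931186 0.04298247 0.095     ] [0.66556498 0.16181683 0.095     ] [0.66121558 0.04983882 0.095     ] [np.float64(-1.7), np.float64(-2.3)] -1.5581253412491378 -2.2243429162126915
hole [0.6209508  0.10815362 0.045     ] tip [0.57977414 0.31425435 0.043     ]
move [ 0.36831015 -0.71705017  1.38589227]
```

```bash
python3 -m pendant '0 -0.08 0.15 -0.05 0 0; 0.05 -0.15 0.3 -0.12 0 0; 0.1 -0.25 0.45 -0.2 0 0; 0.15 -0.32 0.6 -0.28 0 0; 0.2 -0.4 0.75 -0.36 0 0; 0.2 -0.45 0.88 -0.42 0 0; 0.2 -0.5 1 -0.455 0 0; 0.2 -0.5 1 -0.455 0 0' 1 40
python3 - <<'E'
from h import *
s=r.read_state(); M=R.from_quat(s["eef_rot"]).as_matrix(); print(M.round(3),s["joint_positions"].round(2))
print("jaw yaw",np.degrees(np.arctan2(M[1,1],M[0,1])),to_tool(np.array([.486,.2866,.11])-s["ee_pos"]))
E
```

```text
time: 0.9
ee_pos: [0.4202, 0.3684, 0.1722]
eef_rot: [-0.106, 0.699, 0.105, 0.699]
ft_force: [-0.3, -0.6, 0.5]
width: 0.0871
[[ 0.001 -0.296  0.955]
 [-0.002  0.955  0.296]
 [-1.    -0.002  0.   ]] [-0.82  0.22  0.01  1.71 -0.    1.21  1.07]
jaw yaw 107.1925757098291 [ 0.24979695 -0.38983587  0.1546019 ]
```

```bash
python3 -m pendant '0.08 -0.13 0.05 0 0 0; 0.16 -0.26 0.1 0 0 0; 0.25 -0.39 0.154 -0.004 0 0; 0.25 -0.39 0.154 -0.004 0 0; 0.25 -0.39 0.154 -0.004 0 0'
python3 - <<'E'
from h import *
im,d=shot("side","s1"); cv2.imwrite("pics/s1c.png",cv2.resize(im[70:270,150:400],None,fx=3,fy=3))
s=r.read_state(); print(to_tool(np.array([.486,.2866,.012])-s["ee_pos"]))
E
```

```text
time: 1.4
ee_pos: [0.4821, 0.2913, 0.1094]
eef_rot: [-0.109, 0.699, 0.109, 0.698]
ft_force: [0.5, 0.5, 0.7]
width: 0.0871
[ 0.39230651 -0.02801981  0.00855221]
```

View pics/s1c.png

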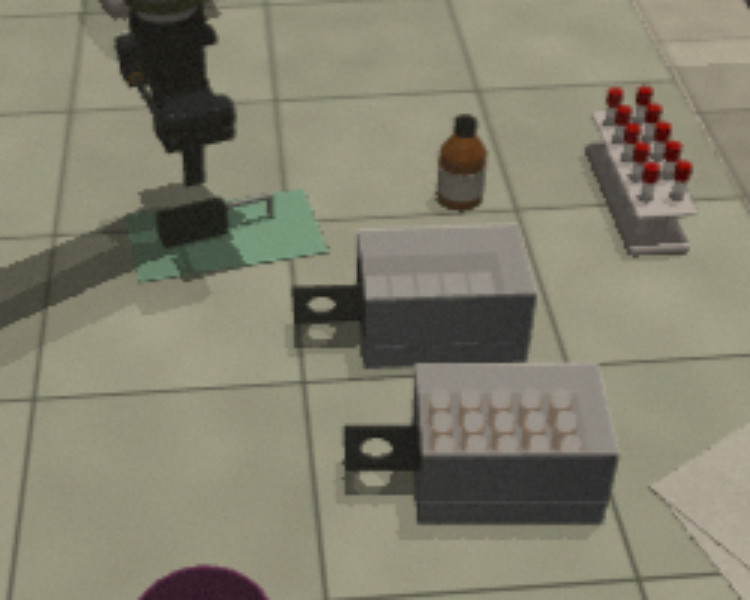

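The gripper (crop ~ (193,170)) hangs over the handle (190,222), and the hook stands upright. I'll descend now.

```bash
python3 -m pendant '0.1 0 0 0 0 0; 0.2 0 0 0 0 0; 0.28 0 0 0 0 0; 0.35 0 0 0 0 0; 0.39 0 0 0 0 0; 0.39 0 0 0 0 0; 0.39 0 0 0 0 0'
python3 - <<'E'
from h import *
s=r.read_state(); print(to_tool(np.array([.486,.2866,.012])-s["ee_pos"]))
E
```

```text
time: 2.15
ee_pos: [0.4826, 0.2926, 0.0134]
eef_rot: [-0.11, 0.698, 0.11, 0.699]
ft_force: [0.1, -0.3, 0.2]
width: 0.0869
[ 0.00576721 -0.02684933  0.00555608]
```

```bash
python3 -m pendant '0 -0.027 0.005 0 0 0; 0 -0.027 0.005 0 0 0; 0 -0.027 0.005 0 0 0' && python3 -m pendant '0 0 0 0 0 0; 0 0 0 0 0 0; 0 0 0 0 0 0; 0 0 0 0 0 0; 0 0 0 0 0 0; 0 0 0 0 0 0; 0 0 0 0 0 0; 0 0 0 0 0 0' -1 40 && python3 -m pendant '-0.08 0 0 0 0 0; -0.2 0 0 0 0 0; -0.32 0 0 0 0 0; -0.4 0 0 0 0 0; -0.4 0 0 0 0 0; -0.4 0 0 0 0 0'
python3 - <<'E'
from h import *
s=r.read_state(); M=R.from_quat(s["eef_rot"]).as_matrix(); print("jaw yaw",np.degrees(np.arctan2(M[1,1],M[0,1])))
im,d=shot("side","s2"); cv2.imwrite("pics/s2c.png",cv2.resize(im[60:220,150:350],None,fx=3,fy=3))
im,d=shot("top","t2")
E
```

```text
time: 2.45
ee_pos: [0.4863, 0.2853, 0.0132]
eef_rot: [-0.109, 0.698, 0.11, 0.699]
ft_force: [-0.0, -0.1, -0.2]
width: 0.087
time: 3.25
ee_pos: [0.4857, 0.2856, 0.0125]
eef_rot: [-0.11, 0.699, 0.11, 0.699]
ft_force: [0.4, 1.0, -0.4]
width: 0.031
time: 3.85
ee_pos: [0.4855, 0.2854, 0.112]
eef_rot: [-0.11, 0.699, 0.11, 0.698]
ft_force: [0.1, -0.1, -1.6]
width: 0.0237
jaw yaw 107.85981199315913
```

View pics/s2c.png

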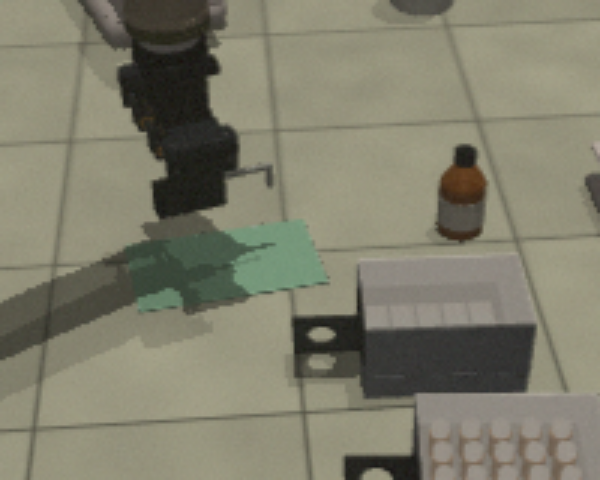

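Run:
```python
from h import *
from numpy import cos,sin,radians as rd
s=r.read_state(); p=s["ee_pos"]; M=R.from_quat(s["eef_rot"]).as_matrix(); y=np.arctan2(M[1,1],M[0,1])-np.pi/2
K,Rm,t=cal("side")
def pr(q): c=Rm@q+t; return (K@c/c[2])[:2].round(1)
tip=p+[.095*cos(y),.095*sin(y),-.0055]
print("tip pred side",pr(tip),"10mm lower",pr(tip-[0,0,.01]),"rod bend top",pr(tip+[0,0,.032]))
im=cv2.imread("pics/s2.png"); d=np.load("pics/s2.npy"); P=cloud("side",d)
c=cv2.resize(im[105:140,195:255],None,fx=12,fy=12,interpolation=cv2.INTER_NEAREST); cv2.imwrite("pics/s2d.png",cv2.convertScaleAbs(c,alpha=1.6))
pc=P[90:140,190:260].reshape(-1,3); k=(pc[:,2]>.07)&(pc[:,0]>.535)&(pc[:,0]<.62)&(pc[:,1]>.27)
q=pc[k]; print(len(q),q[:,2].min(),q[:,2].max(),q[q[:,0]>.565].round(3)[:40])
```

```text
tip pred side [237.6 118.5] 10mm lower [237.7 121. ] rod bend top [237.2 110.3]
48 0.09374458547640485 0.12481487609401215 [[0.574 0.317 0.121]
 [0.578 0.319 0.12 ]
 [0.581 0.317 0.121]
 [0.584 0.317 0.121]
 [0.567 0.309 0.123]
 [0.57  0.306 0.125]
 [0.574 0.312 0.121]
 [0.577 0.307 0.124]
 [0.581 0.31  0.121]
 [0.584 0.312 0.12 ]
 [0.567 0.31  0.119]
 [0.57  0.307 0.12 ]
 [0.574 0.309 0.119]
 [0.577 0.314 0.115]
 [0.581 0.313 0.115]
 [0.584 0.312 0.116]
 [0.58  0.313 0.112]
 [0.584 0.312 0.113]
 [0.58  0.314 0.107]
 [0.584 0.315 0.106]
 [0.58  0.308 0.107]
 [0.583 0.311 0.105]
 [0.58  0.311 0.101]
 [0.583 0.313 0.1  ]
 [0.58  0.312 0.096]
 [0.583 0.316 0.094]]
```

View pics/s2d.png

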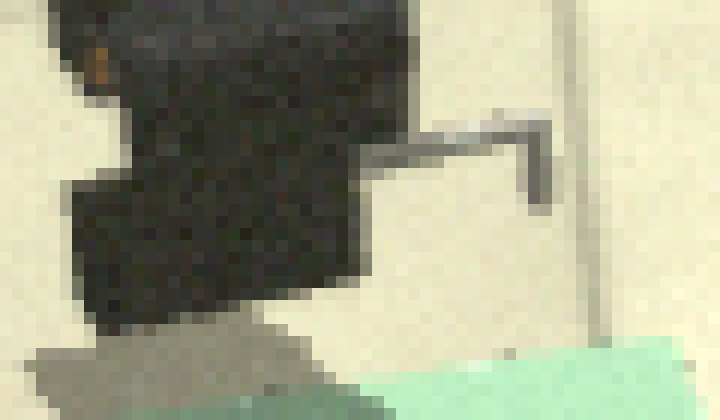

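The crop shows the hook held level. Depth puts the rod top at z≈0.122 and the tip at ≈0.093, so the hook hangs about 14 mm low in the hand because the fingers were still closing when I lifted. I'll set it back on the mat and regrip at mid-handle.

```bash
python3 -m pendant '0.1 0 0 0 0 0; 0.2 0 0 0 0 0; 0.26 0 0 0 0 0; 0.3 0 0 0 0 0; 0.32 0 0 0 0 0; 0.33 0 0 0 0 0; 0.34 0 0 0 0 0; 0.34 0 0 0 0 0' && python3 -m pendant '0 0 0 0 0 0; 0 0 0 0 0 0; 0 0 0 0 0 0; 0 0 0 0 0 0' 0.2 && python3 -m pendant '0.03 0 0.01 0 0 0; 0.056 0 0.02 0 0 0; 0.056 0 0.02 0 0 0; 0.056 0 0.02 0 0 0' && python3 -m pendant '0 0 0 0 0 0; 0 0 0 0 0 0; 0 0 0 0 0 0; 0 0 0 0 0 0; 0 0 0 0 0 0; 0 0 0 0 0 0; 0 0 0 0 0 0; 0 0 0 0 0 0' -1 45 && python3 -m pendant '0 0 0 0 0 0; 0 0 0 0 0 0; 0 0 0 0 0 0; 0 0 0 0 0 0'
```

```text
time: 4.75
ee_pos: [0.486, 0.2857, 0.0279]
eef_rot: [-0.11, 0.698, 0.11, 0.699]
ft_force: [-0.3, -0.6, -1.0]
width: 0.0235
time: 5.15
ee_pos: [0.4859, 0.2857, 0.0278]
eef_rot: [-0.11, 0.698, 0.11, 0.699]
ft_force: [-0.6, 0.1, 0.6]
width: 0.0471
time: 5.55
ee_pos: [0.4903, 0.2869, 0.013]
eef_rot: [-0.11, 0.699, 0.11, 0.698]
ft_force: [-0.5, 0.2, -0.3]
width: 0.052
time: 6.35
ee_pos: [0.4905, 0.2871, 0.0137]
eef_rot: [-0.11, 0.698, 0.11, 0.699]
ft_force: [0.7, -1.2, 0.9]
width: 0.0236
time: 6.75
ee_pos: [0.4906, 0.2871, 0.0137]
eef_rot: [-0.11, 0.698, 0.11, 0.699]
ft_force: [-1.2, 0.3, 4.0]
width: 0.0241
```

```bash
python3 -m pendant '-0.06 0 0 0 0 0; -0.16 0 0 0 0 0; -0.28 0 0 0 0 0; -0.38 0 0 0 0 0; -0.42 0 0 0 0 0; -0.42 0 0 0 0 0; -0.42 0 0 0 0 0'
python3 - <<'E'
from h import *
s=r.read_state(); M=R.from_quat(s["eef_rot"]).as_matrix(); print("hook yaw",np.degrees(np.arctan2(M[1,1],M[0,1]))-90)
im,d=shot("side","s3"); P=cloud("side",d)
pc=P[80:150,180:270].reshape(-1,3); k=(pc[:,2]>.07)&(pc[:,0]>.55)&(pc[:,0]<.62)&(pc[:,1]>.27); q=pc[k]
print(s["ee_pos"],len(q),q[:,2].min(),q[:,2].max(),q[q[:,2]<np.percentile(q[:,2],35)].mean(0))
print(to_tool(np.array([.524,.1115,.12])-s["ee_pos"]))
E
```

```text
time: 7.45
ee_pos: [0.49, 0.2868, 0.1176]
eef_rot: [-0.11, 0.699, 0.11, 0.698]
ft_force: [-0.4, -1.0, -1.3]
width: 0.0237
hook yaw 17.864384310176746
[0.48997491 0.28677214 0.11758933] 38 0.11366522168577115 0.143782737152731 [0.58196163 0.31357137 0.12501386]
[-0.00905002 -0.70904264 -0.08554595]
```

```bash
python3 -m pendant '0 -0.12 -0.015 0.04 0 0; 0 -0.26 -0.03 0.09 0 0; 0 -0.42 -0.05 0.14 0 0; 0 -0.55 -0.07 0.19 0 0; 0 -0.66 -0.085 0.229 0 0; 0 -0.71 -0.085 0.229 0 0; 0 -0.71 -0.085 0.229 0 0; 0 -0.71 -0.085 0.229 0 0'
cat > look.py <<'E'
from h import *
import sys
n=sys.argv[1]
s=r.read_state(); M=R.from_quat(s["eef_rot"]).as_matrix(); y=np.arctan2(M[1,1],M[0,1])-np.pi/2; print("hook yaw",np.degrees(y))
p=s["ee_pos"]; print("tip pred",p+[.095*np.cos(y),.095*np.sin(y),-.0055])
im,d=shot("side","s"+n); im2,d2=shot("top","t"+n)
a=cv2.resize(im[100:220,200:360],None,fx=4,fy=4,interpolation=cv2.INTER_CUBIC)
b=cv2.resize(im2[150:230,170:330],None,fx=4,fy=4,interpolation=cv2.INTER_CUBIC)
o=np.vstack([a[:240*1+40],b]); o=np.vstack([a[40:320],b]); cv2.imwrite(f"pics/v{n}.png",cv2.convertScaleAbs(o,alpha=1.4,beta=10))
E
python3 look.py 4
```

```text
time: 8.3
ee_pos: [0.5245, 0.113, 0.1182]
eef_rot: [0.011, 0.707, -0.01, 0.707]
ft_force: [0.1, 0.5, -1.2]
width: 0.0238
hook yaw -1.6935137931436428
tip pred [0.61942601 0.11023529 0.11274167]
```

View pics/v4.png

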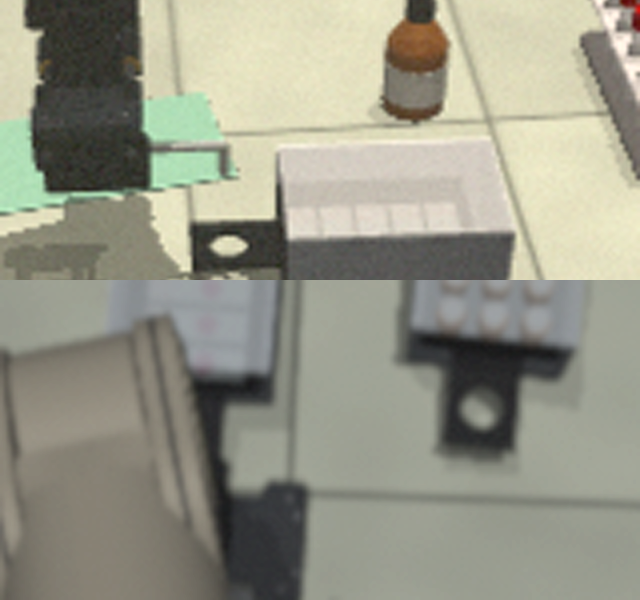

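Side view: the tip is at crop (224,176) and the hole at (229,246). The arm blocks the top view. I'll compare the two by rays.

Run:
```python
from h import *
im=cv2.imread("pics/ss4.png") if False else cv2.imread("pics/s4.png"); d=np.load("pics/s4.npy"); P=cloud("side",d)
g=im.max(2); m=(g<70).astype(np.uint8); m2=np.zeros_like(m); m2[162:182,246:273]=m[162:182,246:273]
cs,hi=cv2.findContours(m2,cv2.RETR_CCOMP,cv2.CHAIN_APPROX_NONE)
for c,q in zip(cs,hi[0]):
    if len(c)>6: 
        e=cv2.boundingRect(c); u,v=e[0]+(e[2]-1)/2,e[1]+(e[3]-1)/2; print("hole" if q[3]>=0 else "out",e,[ray("side",a,b,.045).round(4) for a,b in((u,v),(e[0],v),(e[0]+e[2]-1,v),(u,e[1]),(u,e[1]+e[3]-1))])
pc=P[120:165,235:265].reshape(-1,3); q=pc[(pc[:,2]>.1)&(pc[:,2]<.16)&(pc[:,0]>.605)&(pc[:,0]<.64)&(pc[:,1]<.15)]
print(len(q),q.min(0),q.max(0),np.median(q,axis=0)); print(q[q[:,2]<.13].round(3))
```

```text
out (247, 162, 26, 20) [array([0.6317, 0.1018, 0.045 ]), array([0.5927, 0.1053, 0.045 ]), array([0.6706, 0.0983, 0.045 ]), array([0.6357, 0.1487, 0.045 ]), array([0.6279, 0.0572, 0.045 ])]
hole (251, 168, 12, 7) [array([0.6225, 0.105 , 0.045 ]), array([0.6054, 0.1066, 0.045 ]), array([0.6397, 0.1035, 0.045 ]), array([0.6237, 0.1196, 0.045 ]), array([0.6214, 0.0907, 0.045 ])]
29 [0.60682032 0.1047678  0.11102602] [0.62217083 0.11151397 0.14404837] [0.61878995 0.10807298 0.13809309]
[[0.619 0.108 0.129]
 [0.622 0.108 0.129]
 [0.619 0.11  0.124]
 [0.622 0.105 0.127]
 [0.619 0.108 0.121]
 [0.622 0.11  0.12 ]
 [0.619 0.108 0.118]
 [0.622 0.105 0.12 ]
 [0.619 0.105 0.116]
 [0.622 0.112 0.111]]
```

```bash
python3 -m pendant '0.08 -0.01 0 0 0 0; 0.16 -0.01 0 0 0 0; 0.22 -0.01 0 0 0 0; 0.22 -0.01 0 0 0 0; 0.26 -0.01 0 0 0 0; 0.3 -0.01 0 0 0 0; 0.336 -0.01 0 0 0 0; 0.336 -0.01 0 0 0 0'
python3 look.py 5
```

```text
time: 9.2
ee_pos: [0.5238, 0.1089, 0.0333]
eef_rot: [0.011, 0.708, -0.011, 0.706]
ft_force: [-0.5, -0.6, -1.3]
width: 0.0242
hook yaw -1.8126528113908897
tip pred [0.61874112 0.10594142 0.02775025]
```

View pics/v5.png

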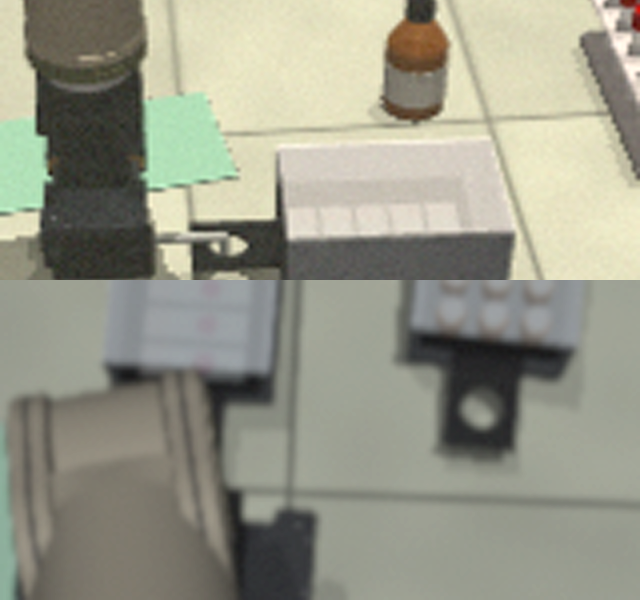

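The tip has dropped into the hole (crop (229,243)) with no contact force. Next I pull along −tool z.

```bash
python3 -m pendant '0 0 -0.03 0 0 0; 0 0 -0.06 0 0 0; 0 0 -0.09 0 0 0; 0 0 -0.12 0 0 0; 0 0 -0.15 0 0 0; 0 0 -0.18 0 0 0; 0 0 -0.21 0 0 0; 0 0 -0.24 0 0 0' && python3 -m pendant '0 0 -0.01 0 0 0; 0 0 -0.02 0 0 0; 0 0 -0.03 0 0 0; 0 0 -0.04 0 0 0; 0 0 -0.04 0 0 0'
```

```text
time: 10.1
ee_pos: [0.4642, 0.1112, 0.0347]
eef_rot: [0.011, 0.707, -0.011, 0.707]
ft_force: [2.3, 1.2, -0.1]
width: 0.0238
time: 10.6
ee_pos: [0.4543, 0.1114, 0.0344]
eef_rot: [0.011, 0.707, -0.011, 0.707]
ft_force: [-0.6, 0.4, -1.2]
width: 0.0238
```

```bash
python3 -m pendant '0 0 -0.01 0 0 0; 0 0 -0.02 0 0 0; 0 0 -0.02 0 0 0' && python3 -m pendant '0 0 -0.01 0 0 0; 0 0 -0.02 0 0 0; 0 0 -0.02 0 0 0'
python3 look.py 6
python3 - <<'E'
from h import *
im=cv2.imread("pics/t6.png")
E
```

```text
time: 10.9
ee_pos: [0.4492, 0.1115, 0.0344]
eef_rot: [0.011, 0.707, -0.011, 0.707]
ft_force: [0.9, 0.6, -1.3]
width: 0.0236
time: 11.2
ee_pos: [0.4475, 0.1119, 0.0355]
eef_rot: [0.012, 0.705, -0.011, 0.709]
ft_force: [12.7, 0.3, -6.7]
width: 0.0238
hook yaw -1.8418320157883292
tip pred [0.54250021 0.10885632 0.03003624]
```

View pics/v6.png

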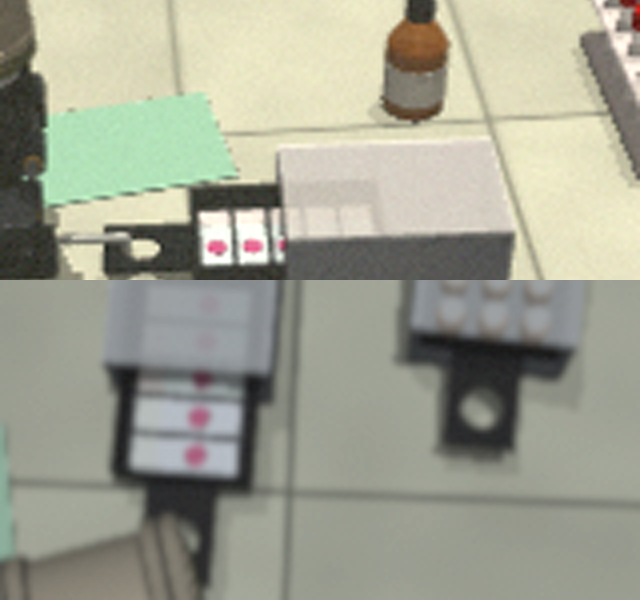

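Force rose to 12.7 N with the motion blocked, so the tray is at its stop. The slides and tray are visible outside the housing in both views. Next I ease the tip back to mid-hole and lift.

```bash
python3 -m pendant '0 0 0.02 0 0 0; 0 0 0.04 0 0 0; 0 0 0.055 0 0 0; 0 0 0.055 0 0 0; 0 0 0.055 0 0 0'
```

```text
time: 11.8
ee_pos: [0.4582, 0.1111, 0.0343]
eef_rot: [0.011, 0.707, -0.011, 0.707]
ft_force: [0.3, -0.3, -0.6]
width: 0.0237
```

```bash
python3 -m pendant '-0.06 0 0 0 0 0; -0.14 0 0 0 0 0; -0.24 0 0 0 0 0; -0.34 0 0 0 0 0; -0.36 0 0 0 0 0; -0.36 0 0 0 0 0; -0.36 0 0 0 0 0'
python3 look.py 7
python3 -c "
from h import *
print(to_tool(np.array([.487,.286,.12])-r.read_state()['ee_pos']))"
```

```text
time: 12.5
ee_pos: [0.4577, 0.1111, 0.1234]
eef_rot: [0.011, 0.708, -0.011, 0.706]
ft_force: [-0.0, -0.4, -1.5]
width: 0.0239
hook yaw -1.8130447764881295
tip pred [0.5526398  0.10805085 0.11789368]
[0.01235654 0.70355195 0.09514443]
```

View pics/v7.png

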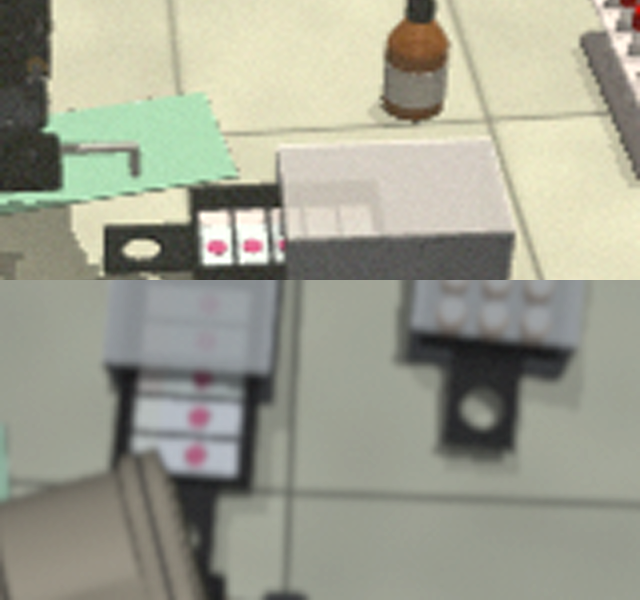

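The hook is clear of the tray, which stayed out. Back to the mat now.

```bash
python3 -m pendant '0 0.12 0.015 -0.04 0 0; 0 0.26 0.03 -0.09 0 0; 0 0.42 0.05 -0.14 0 0; 0 0.55 0.07 -0.19 0 0; 0 0.66 0.095 -0.229 0 0; 0 0.7 0.095 -0.229 0 0; 0 0.7 0.095 -0.229 0 0; 0 0.7 0.095 -0.229 0 0' && python3 -m pendant '0.1 0 0 0 0 0; 0.2 0 0 0 0 0; 0.3 0 0 0 0 0; 0.36 0 0 0 0 0; 0.38 0 0 0 0 0; 0.39 0 0 0 0 0; 0.4 0 0 0 0 0; 0.4 0 0 0 0 0'
python3 - <<'E'
from h import *
s=r.read_state(); im,d=shot("side","s8"); P=cloud("side",d)
pc=P[90:170,180:280].reshape(-1,3); q=pc[(pc[:,2]>.025)&(pc[:,2]<.06)&(pc[:,0]>.54)&(pc[:,0]<.6)&(pc[:,1]>.27)&(pc[:,1]<.34)]
print(s["ee_pos"],len(q),q.min(0),q.max(0))
E
```

```text
time: 13.4
ee_pos: [0.4875, 0.2839, 0.1238]
eef_rot: [-0.11, 0.699, 0.109, 0.698]
ft_force: [0.4, -1.0, -1.8]
width: 0.0237
time: 14.2
ee_pos: [0.4881, 0.2856, 0.0252]
eef_rot: [-0.11, 0.698, 0.11, 0.699]
ft_force: [0.1, -0.3, -1.5]
width: 0.0237
[0.48814418 0.28558827 0.02520063] 28 [0.55327459 0.30217829 0.0256577 ] [0.58162688 0.31719925 0.05083161]
```

```bash
python3 -m pendant '0.015 0 0 0 0 0; 0.03 0 0 0 0 0; 0.038 0 0 0 0 0; 0.038 0 0 0 0 0' && python3 -m pendant '0.004 0 0 0 0 0; 0.008 0 0 0 0 0; 0.008 0 0 0 0 0'
```

```text
time: 14.65
ee_pos: [0.4875, 0.2853, 0.0146]
eef_rot: [-0.11, 0.699, 0.11, 0.698]
ft_force: [0.5, -0.7, -2.1]
width: 0.0239
time: 14.95
ee_pos: [0.4878, 0.2854, 0.0137]
eef_rot: [-0.11, 0.699, 0.11, 0.699]
ft_force: [-2.1, -1.1, 5.9]
width: 0.0236
```

Contact at 5.9 N, so the hook is resting on the mat. Release, wait, and rise.

```bash
python3 -m pendant '0 0 0 0 0 0; 0 0 0 0 0 0; 0 0 0 0 0 0; 0 0 0 0 0 0; 0 0 0 0 0 0; 0 0 0 0 0 0; 0 0 0 0 0 0; 0 0 0 0 0 0' 0.6 && python3 -m pendant '-0.05 0 0 0 0 0; -0.15 0 0 0 0 0; -0.3 0 0 0 0 0; -0.45 0 0 0 0 0; -0.6 0 0 0 0 0; -0.6 0 0 0 0 0' && python3 -m pendant '0 0 -0.15 0 0 0; 0 0.1 -0.3 0 0 0; 0 0.25 -0.4 0 0 0; 0 0.4 -0.4 0 0 0; 0 0.55 -0.4 0 0 0; 0 0.7 -0.4 0 0 0; 0 0.8 -0.4 0 0 0; 0 0.8 -0.4 0 0 0'
python3 - <<'E'
from h import *
im,d=shot("top","t9"); im2,d2=shot("side","s9"); 
cv2.imwrite("pics/v9.png",cv2.convertScaleAbs(np.vstack([cv2.resize(im[90:270,100:420],None,fx=2,fy=2),cv2.resize(im2[120:240,190:370],(640,240*640//360)) ])[:600],alpha=1.4))
P=cloud("side",d2).reshape(-1,3)
q=P[(P[:,2]>.025)&(P[:,2]<.08)&(P[:,0]>.4)&(P[:,0]<.62)&(P[:,1]>.23)&(P[:,1]<.36)]; print(q.max(0),q.min(0), np.percentile(q[:,2],90))
m=((im.max(2)<60)*1).astype(np.uint8); m2=m*0; m2[195:245,195:235]=m[195:245,195:235]
for nm,w in dict(slides=(195,235,195,235),vials=(274,162,306,196)).items():
    pass
cs,hi=cv2.findContours(m,cv2.RETR_CCOMP,cv2.CHAIN_APPROX_NONE)
for c,h in zip(cs,hi[0]):
    e=cv2.boundingRect(c)
    if h[3]>=0 and 5<e[2]<14 and 5<e[3]<14: print("hole",ray("top",e[0]+(e[2]-1)/2,e[1]+(e[3]-1)/2,.045).round(4))
E
```

```text
time: 15.75
ee_pos: [0.4877, 0.2854, 0.013]
eef_rot: [-0.11, 0.699, 0.11, 0.699]
ft_force: [0.0, 0.5, -0.2]
width: 0.0688
time: 16.35
ee_pos: [0.4902, 0.2869, 0.1697]
eef_rot: [-0.108, 0.696, 0.111, 0.702]
ft_force: [-0.1, 0.0, -1.4]
width: 0.0698
time: 17.15
ee_pos: [0.3286, 0.4482, 0.1631]
eef_rot: [-0.111, 0.699, 0.112, 0.698]
ft_force: [-0.0, -1.0, 0.7]
width: 0.0698
[0.5812865  0.31458816 0.04704266] [0.44843329 0.25954228 0.0250232 ] 0.04333443667732925
hole [0.269  0.4203 0.045 ]
hole [0.5513 0.1111 0.045 ]
hole [ 0.6528 -0.0973  0.045 ]
```

View pics/v9.png

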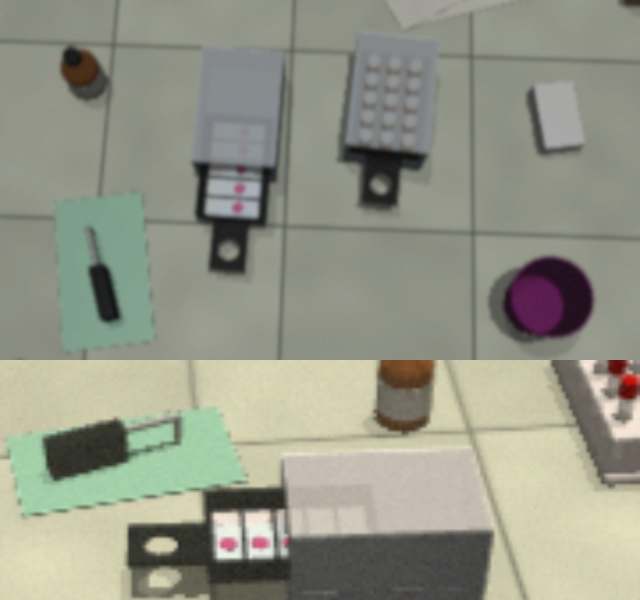

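The hook stands upright on its mat, the slide tray is out, and the vial tray and tub haven't moved. Slide hole to housing front is about 0.111 m, which is 30 mm plus an 80 mm stroke.

```bash
python3 -c "
from bench import close_job; print(close_job())"
```

```text
the job is handed in; nothing more can be done
None
```

The job is done and handed in at about 17 s on the robot clock. I hooked the slide tray and pulled it to its stop, then unhooked and set the hook back upright on its mat.

**First grip:** I lifted before the fingers had fully closed, and the hook slid about 14 mm down in the hand. I set it back on the mat and regripped it mid-handle before going on.

**Last checks:**
- **Slide tray:** The pull was blocked at the end and the force rose to about 13 N, against about 1.5 N of tray friction. The hole now lies about 111 mm from the housing front, against 110 mm expected at full stroke. It moved about 67–70 mm from where it stood, so the tray must have started about 10–13 mm out (the brief allows 12), which I did not measure separately.
- **Hook:** It stands upright on the mat with its top at about 43 mm, as expected. The gripper is clear and touching nothing.
- **Vial tray and tub:** The vial tray's hole is within 1 mm of its first position. The tub looks unmoved in the final picture, though I did not measure it.

No check failed or disagreed beyond the few millimetres of camera error.

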